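Thread the guide rod through both bushings of the capsule tamper frame

TASK

The guide rod of the capsule tamper has to go back: take the long steel rod with the black grip out of its rack and lower it gently, without forcing it, through the upper brass bushing of the frame and then through the lower one, until its tip sticks out below the lower bushing but still hangs clear of the base plate. Finish holding the rod there, still and upright, in the gripper, so that a colleague can tighten the clamp screws. Leave the short rod with the blue grip in its socket and everything else standing where it is.

Things in the scene. Friction and masses are not known exactly. Their poses are not given: they have to be found in the camera images.
- guide_rod: Long guide rod, loose, upright in either of the rack's two sockets. Steel shaft 12 mm in diameter, 90 mm long, chamfered tip; above it a round black grip 22 mm in diameter, 40 mm high; 130 mm overall, about 0.13 kg. Origin at the centre of the lower tip, z along the rod up to the grip. Round, so its yaw does not matter.
- grip (a point): Centre of the guide rod's black grip, on the rod's axis, 110 mm above its tip.
- short_rod: The other rod in the rack, not wanted: same steel shaft but only 60 mm long, with a blue grip 22 mm in diameter and 40 mm high. Origin at the centre of its lower tip, z up.
- rack: Grey plastic block, fixed, 60 x 130 x 40 mm (x, y, z), with two round sockets 15 mm wide and 30 mm deep at y = -40 and +40 mm, x = 0. Socket floors are 10 mm above the worktop, so the guide rod's grip spans 100 to 140 mm and the short rod's 70 to 110 mm above the worktop. Origin at the centre of its underside.
- frame: Guide frame, fixed: grey base plate 135 x 100 mm, top 12 mm above the worktop (screw heads 14 mm); column at its +x end; two arms 44 mm wide, one above the other, reach from it to -x, each with a vertical brass bushing. Both bushings share one vertical axis, 18 mm to -x of the origin. Black clamp knobs at the arms' +y sides. Nothing is higher than 96 mm. Origin under the base at worktop level, z up.
- upper_mouth (a point): Centre of the mouth (top face) of the upper bushing, 90 mm above the worktop. The mouth flares to 27 mm across and narrows within 7 mm to a round bore of 17 mm; the bushing is 18 mm long (72 to 90 mm above the worktop). z up.
- lower_mouth (a point): Centre of the mouth of the lower bushing, straight below the upper, 52 mm above the worktop. The mouth flares to 26 mm across and narrows within 7 mm to a round bore of 16 mm; the bushing is 18 mm long, so its lower face is 34 mm above the worktop and 22 mm above the base plate. z up.
- white_jar: Bystander: small white jar with blue screw lid, 50 mm wide, 46 mm high. Origin at the centre of its underside.
- paper_roll: Bystander: roll of white paper labels lying flat, 70 mm wide, 36 mm high. Origin at the centre of its underside.
- beaker: Bystander: glass beaker, 55 mm wide, 70 mm high. Origin at the centre of its underside.
- petri_dish: Bystander: shallow petri dish, 64 mm wide, 15 mm high. Origin at the centre of its underside.

How it is judged (in metres and radians):
On the way, in this order (a step that is already met when the one before it is completed fails the run):
1. the guide rod has been lifted out of its socket, still upright (tip more than 60 mm above the worktop) (height (world z) of guide_rod above 0.06 m and angle between guide_rod's own z axis and vertical below 0.35 rad), for 0.1 s.
2. its tip has entered the upper bushing from above by 10 mm or more (horizontal distance between guide_rod and upper_mouth below 0.008 m and z of guide_rod in the frame of upper_mouth between -0.038 and -0.01 m and angle between guide_rod's own z axis and vertical below 0.25 rad).
At the end, for the whole second after the job is handed in: Rod held in the fingers (over 1 N), still, tilt under 0.12 rad, through both bushings (tip within 8 mm, upper mouth within 7 mm of its axis); tip 2 mm or more below the lower bushing and 2.5 mm or more above the base plate. Short rod in its socket, bystanders upright (z of guide_rod in the frame of lower_mouth below -0.02 m and height (world z) of guide_rod above 0.0145 m and horizontal distance between guide_rod and lower_mouth below 0.008 m and x of upper_mouth in the frame of guide_rod between -0.007 and 0.007 m and y of upper_mouth in the frame of guide_rod between -0.007 and 0.007 m and angle between guide_rod's own z axis and vertical below 0.12 rad and contact force between the fingers and guide_rod above 1 N and linear speed of guide_rod below 0.02 m/s and height (world z) of short_rod below 0.014 m and angle between each of short_rod, white_jar, paper_roll, beaker, petri_dish's own z axis and vertical below 0.2 rad and horizontal distance between short_rod and rack below 0.05 m); the arm keeps its last pose, push and grip.
It fails at once if the guide rod is forced against the frame (more than 30 N) (contact force between guide_rod and frame above 30 N).
It fails at once if the short rod is pulled up out of its socket or knocked over (height (world z) of short_rod above 0.03 m or angle between short_rod's own z axis and vertical above 0.3 rad).
It fails at once if a bystander (jar, paper roll, beaker, petri dish) is pushed away or knocked over (distance of any of white_jar, paper_roll, beaker, petri_dish from where it was at the start of the episode above 0.03 m or angle between any of white_jar, paper_roll, beaker, petri_dish's own z axis and vertical above 0.4 rad).
It also fails if it takes over 45 s, if anything falls off the work surface, if the arm or the gripper's body presses on something with over 40 N, if the wrist force passes 120 N, or if a joint passes its speed limit or range.

ROBOT

A 6-joint arm with a two-finger parallel gripper is mounted at the origin on a cart in front of the work surface, level with it; the furniture and walls round the work are solid. World frame = base frame: x ahead of the robot, y to its left, z up, the work surface at z = 0. Lengths are in m, angles in degrees, forces in N, time in s.
With the tool pointing down it reaches from about 0.4 to 0.825 m from the base axis. Payload 7 kg.
Tool frame: the origin (TCP) lies midway between the tips of the shut fingers; the grasp point (between the pads) lies 19 mm behind it; z points along the fingers, y is the direction in which the jaws open and shut (so a half turn about z gives the same grasp; the last joint's range is limited). The gripper opens to 88 mm and grips with 3 to 60 N. Pads are 19 mm wide; open, the fingers measure 130 mm over their backs; the gripper's body (78 mm by 193 mm) begins 47 mm behind the grasp point.
Start: joints at [-47.091, 20.546, 0.682, 0, -70.136, -16.507], TCP at [0.3, -0.605, 0.204] pointing down, gripper open.
Joint ranges: [-176.03, 176.03], [-82.01, 121.73], [-58.28, 71.71], [-173.87, 95.51], [-174.79, -0.11], [-173.66, 173.66]. Speed limits (degrees/s): [136.94, 136.94, 172.46, 180, 180, 180].

INTERFACE

Orientations are given as [roll, pitch, yaw] about the fixed x, y, z axes, in that order (R = Rz(yaw) Ry(pitch) Rx(roll)).
In Python, from plant import r gives the robot as it stands. The module is installed in compiled form; this text tells all that it offers.
- The arm moves only by the tool send_rows, never from a script. Its argument "motion" is a list of rows, each an object with "travel": the shift along the tool's x, y, z in m, a list of three; "spin": the turn about the tool's z in degrees. In form: [{"travel": [tx, ty, tz], "spin": spin}, ...]. A call has 1 to 5 rows; each row shifts and turns the pose as measured when the row begins, along the tool's axes as they then stand; what a row does not reach is not made up. A row lasts 1/12 s, in which the tool goes at most 41.7 mm and 7.16 degrees, less where a joint would pass 70% of its speed; a pose out of reach is approached as far as the arm can. A call is refused whole if a number of a shift passes 0.0417 or a number of a turn 7.16, either way. A call with a gripper value outside its range is refused whole. "gripper" is the gripper command: -1 is shut, 1 is fully open, values between are in proportion, set as the call begins (left out, the last holds). The fingers move at their own pace and stop on an object; "squeeze" is the grip in N (left out, the last holds). Time passes only in rows, so rows that do not move let the fingers close. It gives the time, the measured TCP pose, the force and the opening at its end, in the units of the state.
- r.get_state(): the state, without advancing time (a new reading comes with each control period).
- r.capture(name): name is "side" or "top"; returns (picture, depth): 400x640x3 uint8, blue, green, red; 400x640 float32, m along the optical axis (not along the pixel's ray), 0 where there is no reading.
- r.get_calibration(name): a dict with "fov_y" (degrees; the focal length in pixels is half the picture's height over the tangent of half this angle, whatever the lens; pixels are square), "cx", "cy" (the principal point, pixels), "origin" and "orientation" of the camera in the world. Camera axes: x right, y down, z forward; pixel columns grow to the right and rows downward; lengths in m; the calibration is good to about 2 mm. A picture is of the moment at which its call begins. get_calibration takes no time and is no camera call.
- r.close_job(): hands the job in, once; it reports no verdict.
Trained networks look in the newest picture that a camera, given by its name, has taken for a name from the list of things; names that differ only in an ending like _2 or _b are one class to them, and where a whole thing is asked for, a point or a joint stands for the part that bears it (a point fixed in the world has none). Each returns a list of dicts, best first, with "conf" (0 to 1); they miss things now and then, are a little off and sometimes report something else, mostly with a low value. They report only what shows in the picture. A call takes as long as a camera call.
- r.boxes_of(camera, target): "at" ([x, y, z] in m, in the coordinates of the camera as it stood for that picture, good to about 4 mm: the middle of the surface that is visible of it).
- r.pinpoint(camera, target): "at" ([x, y, z] in m, in the coordinates of the camera as it stood for that picture, good to about 4 mm: a listed point, or the origin of a listed thing).
The state is a dict: "time_s": time; "joints": joint angles; "qd": joint speeds; "joint_torque": joint torques, N m; "tcp_pos": TCP position; "eef_rot": TCP orientation; "contact_force": force on the tool from outside, world axes, zero at the start; "moment": the same for the moment, N m; "gripper_width": finger opening in m.
Only numpy, scipy, OpenCV 4.12 (cv2) and the standard library are available. Lean on these libraries where they do the work, as an engineer would, in place of code of your own. Each camera call takes 0.05 s, during which the arm holds its last target. There are 200 camera calls.

## Working session

There is one attempt and no reset: what is moved stays moved. The work goes in short steps, Python scripts to look and compute and a tool call to move; the robot and the scene stay as the last step left them, time stands still between calls to the robot, and variables do not carry over. Pictures are saved under pics/ and viewed, about 8 in all and at most 12, crops included, and the job is handed in when it is done.

Besides the shell and the picture viewer there is one more tool, called as a command line: name --argument value ..., lists and objects as JSON in quotes. send_rows: Moves the arm, as the interface text tells. Its arguments: {"type":"object","properties":{"motion":{"type":"array"},"gripper":{"type":"number"},"squeeze":{"type":"number"}},"required":["motion"]}

```bash
mkdir -p pics; cat > h.py <<'E'
import numpy as np, cv2
from scipy.spatial.transform import Rotation as R
from plant import r
def pose(n):
    c=r.get_calibration(n); return c,R.from_euler('xyz',c['orientation'],degrees=True).as_matrix(),np.array(c['origin'])
def w(n,p):
    c,M,o=pose(n); return M@np.array(p)+o
def cloud(n,d):
    c,M,o=pose(n); f=200/np.tan(np.radians(c['fov_y']/2))
    v,u=np.mgrid[:400,:640]; P=np.stack([(u-c['cx'])/f*d,(v-c['cy'])/f*d,d],-1)
    return P@M.T+o
def px(n,X):
    c,M,o=pose(n); f=200/np.tan(np.radians(c['fov_y']/2)); q=M.T@(np.array(X)-o); return q[:2]/q[2]*f+[c['cx'],c['cy']]
E
python3 - <<'E'
from h import *
print(r.get_state())
for n in('side','top'):
    print(n,r.get_calibration(n)); a,d=r.capture(n); cv2.imwrite(f'pics/{n}1.png',a); np.save(f'{n}1.npy',d); np.save(f'{n}1c.npy',a)
    for t in('grip','guide_rod','short_rod','rack','frame','upper_mouth','lower_mouth','white_jar','paper_roll','beaker','petri_dish'):
        print(t,[(round(k['conf'],2),w(n,k['at']).round(4).tolist()) for k in r.pinpoint(n,t)[:2]])
E
```

```text
{'time_s': 0.0, 'joints': array([-4.70915289e+01,  2.05921056e+01,  6.32770038e-01, -1.88937695e-02,
       -7.01364756e+01, -1.65074372e+01]), 'qd': array([-0.01664545, -0.03198483,  0.0543285 ,  0.07261911,  0.01488167,
       -0.0478761 ]), 'joint_torque': array([-4.33679752e-04, -5.82718134e+01,  2.93046999e+01,  6.99684441e+00,
        6.78255004e-03, -1.45636864e-04]), 'tcp_pos': array([ 0.29986827, -0.60413363,  0.2026114 ]), 'eef_rot': array([ 1.79903091e+02, -1.01970960e-02, -1.53605392e+02]), 'contact_force': array([0.20763566, 0.6039015 , 0.13799956]), 'moment': array([-0.00912898,  0.02409955, -0.02735875]), 'gripper_width': 0.0873874769573775}
side {'fov_y': 52.01448794749746, 'cx': 321.28574852568084, 'cy': 197.22312791397846, 'origin': array([0.4777736 , 1.18865798, 0.64805392]), 'orientation': array([-114.62684568,    0.31904889, -178.27096841])}
grip [(0.6, [0.4488, 0.1196, 0.1177]), (0.21, [0.4772, -0.1821, 0.0483])]
guide_rod [(0.47, [0.4444, 0.1172, 0.011])]
short_rod [(0.54, [0.4712, 0.4119, -0.0012]), (0.47, [0.4693, 0.1981, 0.0106])]
rack [(0.69, [0.4611, 0.156
[... 609 characters left out ...]
15e+01])}
grip [(0.65, [0.4907, -0.191, 0.0005]), (0.54, [0.4464, 0.1209, 0.1215])]
guide_rod [(0.41, [0.4477, 0.1215, 0.0039]), (0.18, [0.4732, -0.1817, 0.0878])]
short_rod [(0.49, [0.4721, 0.1991, 0.0118]), (0.45, [0.6311, -0.0011, -0.0024])]
rack [(0.86, [0.464, 0.1568, 0.003])]
frame [(0.55, [0.4917, -0.1882, 0.0016])]
upper_mouth [(0.81, [0.4775, -0.1811, 0.0872]), (0.39, [0.4482, 0.1212, 0.12])]
lower_mouth [(0.9, [0.4778, -0.1815, 0.0457]), (0.72, [0.5346, -0.4158, -0.0028])]
white_jar [(0.46, [0.3868, 0.0152, 0.0028])]
paper_roll [(0.54, [0.6361, 0.0028, -0.0003])]
beaker [(0.81, [0.5369, -0.4164, -0.002])]
petri_dish [(0.53, [0.472, 0.4105, 0.0015]), (0.53, [0.4488, 0.1199, 0.005])]
```

```bash
python3 - <<'E'
from h import *
a,b=np.load('side1c.npy'),np.load('top1c.npy')
cv2.imwrite('pics/s1.png',a[60:360]); cv2.imwrite('pics/t1.png',cv2.resize(b,(800,500)))
from scipy.optimize import least_squares
def circ(P,rad):
    f=lambda c:np.hypot(P[:,0]-c[0],P[:,1]-c[1])-rad
    s=least_squares(f,P[:,:2].mean(0),loss='soft_l1',f_scale=.001); return s.x.round(4)
for n in('side','top'):
    C=cloud(n,np.load(f'{n}1.npy')).reshape(-1,3); I=np.load(f'{n}1c.npy').reshape(-1,3)
    for nm,x,y,lo,hi in(('long',.447,.12,.105,.15),('short',.471,.198,.075,.12)):
        m=(np.hypot(C[:,0]-x,C[:,1]-y)<.025)&(C[:,2]>lo)&(C[:,2]<hi); P=C[m]
        print(n,nm,m.sum(),P.mean(0).round(4),P[:,2].max().round(4),'side',circ(P[P[:,2]<hi-.018],.011) if n=='side' else '')
        t=P[P[:,2]>P[:,2].max()-.006]; print(' topcentre',t.min(0).round(4),t.max(0).round(4),t.mean(0).round(4))
    m=(np.hypot(C[:,0]-.477,C[:,1]+.181)<.03)&(C[:,2]>.082)&(C[:,2]<.1); P=C[m];print(n,'arm',P.min(0),P.max(0))
E
```

```text
side long 99 [0.4483 0.1259 0.1237] 0.1392 side [0.4481 0.1189]
 topcentre [0.4385 0.1078 0.1332] [0.456  0.1327 0.1392] [0.4475 0.123  0.1367]
side short 102 [0.47   0.2032 0.0958] 0.1099 side [0.4705 0.1965]
 topcentre [0.4621 0.188  0.1043] [0.4785 0.2088 0.1099] [0.4699 0.1999 0.1082]
side arm [ 0.45464898 -0.20364063  0.08217826] [ 0.50517172 -0.15647597  0.08959488]
top long 52 [0.4457 0.1145 0.1349] 0.1443 side 
 topcentre [0.4377 0.1068 0.1383] [0.456  0.1221 0.1443] [0.4475 0.1152 0.1408]
top short 49 [0.4678 0.1905 0.1033] 0.1143 side 
 topcentre [0.4607 0.1842 0.1083] [0.4769 0.2027 0.1143] [0.4686 0.1929 0.1103]
top arm [ 0.45406745 -0.20918315  0.08214521] [ 0.50622497 -0.16033098  0.0935547 ]
```

View pics/s1.png

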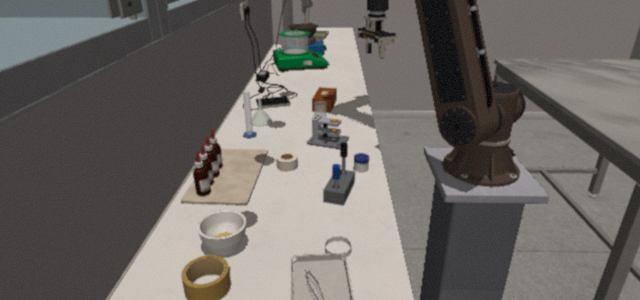

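View pics/t1.png

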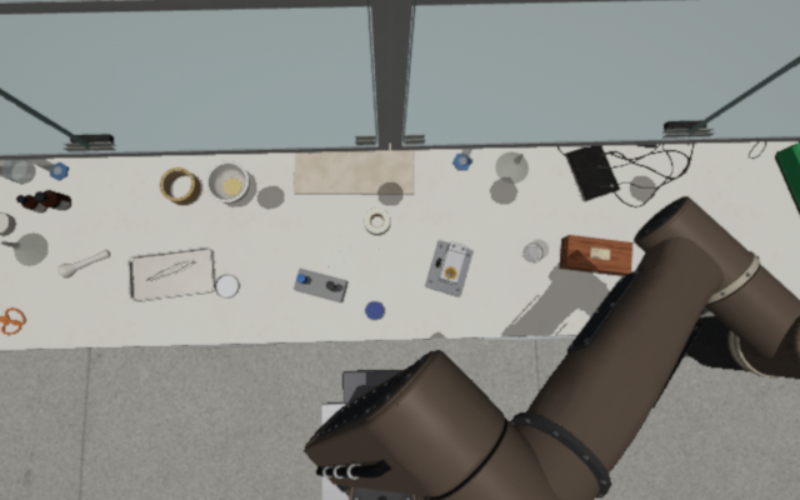

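The side view shows the black-grip rod at about (344,150+60) px and the blue one at (337,172+60). The frame is at (327,130+60). The top view (scaled) has black at (335,286), blue at (303,279) and the bushing at (449,272). The arm's path is clear, so I'll plan the approach.

```bash
cat >> h.py <<'E'
def plan(tgt,yaw,n=5,step=.041):
    s=r.get_state(); p=np.array(s['tcp_pos']); M=R.from_euler('xyz',s['eef_rot'],degrees=True)
    y=s['eef_rot'][2]; print('at',p.round(4),s['eef_rot'].round(2),'F',s['contact_force'].round(1),'w',round(s['gripper_width'],4),'t',s['time_s'])
    for i in range(n):
        d=np.array(tgt)-p; L=np.linalg.norm(d); d*=min(1,step/max(L,1e-9)); dy=(yaw-y+180)%360-180; sp=np.clip(-dy,-7,7)
        t=M.inv().apply(d); print('{"travel":',t.round(4).tolist(),', "spin":',round(float(sp),1),'},')
        p=p+d; y-=sp; M=M*R.from_euler('z',sp,degrees=True)
    print('left',(np.array(tgt)-p).round(4))
E
python3 -c "
from h import *
plan([.447,.12,.235],-107,20)"
```

```text
at [ 0.3001 -0.6046  0.2035] [ 180.     0.  -153.6] F [ 0.9 -0.5 -0.4] w 0.0874 t 1.2
{"travel": [-0.0251, 0.0323, -0.0017] , "spin": -7.0 },
{"travel": [-0.0289, 0.029, -0.0017] , "spin": -7.0 },
{"travel": [-0.0322, 0.0253, -0.0017] , "spin": -7.0 },
{"travel": [-0.0351, 0.0212, -0.0017] , "spin": -7.0 },
{"travel": [-0.0374, 0.0168, -0.0017] , "spin": -7.0 },
{"travel": [-0.0391, 0.0121, -0.0017] , "spin": -7.0 },
{"travel": [-0.0403, 0.0072, -0.0017] , "spin": -4.6 },
{"travel": [-0.0408, 0.004, -0.0017] , "spin": -0.0 },
{"travel": [-0.0408, 0.004, -0.0017] , "spin": -0.0 },
{"travel": [-0.0408, 0.004, -0.0017] , "spin": -0.0 },
{"travel": [-0.0408, 0.004, -0.0017] , "spin": -0.0 },
{"travel": [-0.0408, 0.004, -0.0017] , "spin": -0.0 },
{"travel": [-0.0408, 0.004, -0.0017] , "spin": -0.0 },
{"travel": [-0.0408, 0.004, -0.0017] , "spin": -0.0 },
{"travel": [-0.0408, 0.004, -0.0017] , "spin": -0.0 },
{"travel": [-0.0408, 0.004, -0.0017] , "spin": -0.0 },
{"travel": [-0.0408, 0.004, -0.0017] , "spin": -0.0 },
{"travel": [-0.0408, 0.004, -0.0017] , "spin": -0.0 },
{"travel": [-0.002, 0.0002, -0.0001] , "spin": -0.0 },
{"travel": [0.0, 0.0, 0.0] , "spin": -0.0 },
left [0. 0. 0.]
```

send_rows --motion '[{"travel": [-0.025,0.032,-0.003],"spin": -7},{"travel": [-0.029,0.029,-0.003],"spin": -7},{"travel": [-0.032,0.025,-0.003],"spin": -7},{"travel": [-0.035,0.021,-0.003],"spin": -7},{"travel": [-0.037,0.017,-0.003],"spin": -7}]' --gripper 1

```text
time_s: 1.62
tcp_pos: [0.3382, -0.4046, 0.2137]
eef_rot: [179.6, -0.0, -118.1]
contact_force: [1.1, 0.8, 0.8]
gripper_width: 0.088
```

```bash
python3 -c "
from h import *
plan([.447,.12,.235],-107,15)"
```

```text
at [ 0.3382 -0.4046  0.2137] [ 1.7963e+02 -1.0000e-02 -1.1807e+02] F [1.1 0.8 0.8] w 0.088 t 1.6167
{"travel": [-0.0393, 0.0115, -0.0016] , "spin": -7.0 },
{"travel": [-0.0404, 0.0067, -0.0016] , "spin": -4.1 },
{"travel": [-0.0408, 0.0038, -0.0016] , "spin": -0.0 },
{"travel": [-0.0408, 0.0038, -0.0016] , "spin": -0.0 },
{"travel": [-0.0408, 0.0038, -0.0016] , "spin": -0.0 },
{"travel": [-0.0408, 0.0038, -0.0016] , "spin": -0.0 },
{"travel": [-0.0408, 0.0038, -0.0016] , "spin": -0.0 },
{"travel": [-0.0408, 0.0038, -0.0016] , "spin": -0.0 },
{"travel": [-0.0408, 0.0038, -0.0016] , "spin": -0.0 },
{"travel": [-0.0408, 0.0038, -0.0016] , "spin": -0.0 },
{"travel": [-0.0408, 0.0038, -0.0016] , "spin": -0.0 },
{"travel": [-0.0408, 0.0038, -0.0016] , "spin": -0.0 },
{"travel": [-0.0408, 0.0038, -0.0016] , "spin": -0.0 },
{"travel": [-0.0032, 0.0003, -0.0001] , "spin": -0.0 },
{"travel": [0.0, 0.0, 0.0] , "spin": -0.0 },
left [0. 0. 0.]
```

send_rows --motion '[{"travel": [-0.039,0.012,-0.002],"spin": -7},{"travel": [-0.04,0.008,-0.002],"spin": -4},{"travel": [-0.04,0.006,-0.002],"spin": 0},{"travel": [-0.04,0.006,-0.002],"spin": 0},{"travel": [-0.04,0.006,-0.002],"spin": 0}]'

```text
time_s: 2.03
tcp_pos: [0.3683, -0.1987, 0.2253]
eef_rot: [179.8, 0.1, -106.2]
contact_force: [0.2, 0.8, 0.4]
gripper_width: 0.0876
```

send_rows --motion '[{"travel": [-0.041,0.003,-0.002],"spin": 0},{"travel": [-0.041,0.003,-0.002],"spin": 0},{"travel": [-0.041,0.003,-0.002],"spin": 0},{"travel": [-0.041,0.003,-0.002],"spin": 0},{"travel": [-0.041,0.003,-0.002],"spin": 0}]'

```text
time_s: 2.45
tcp_pos: [0.4086, 0.0057, 0.2389]
eef_rot: [-179.7, 0.4, -106.2]
contact_force: [1.6, -1.4, 0.1]
gripper_width: 0.0881
```

```bash
python3 -c "
from h import *
plan([.4475,.1195,.19],-107,7)"
```

```text
at [0.4086 0.0057 0.2389] [-179.73    0.36 -106.23] F [ 1.6 -1.4  0.1] w 0.0881 t 2.45
{"travel": [-0.0378, -0.0017, 0.0157] , "spin": 0.8 },
{"travel": [-0.0379, -0.0012, 0.0157] , "spin": -0.0 },
{"travel": [-0.0379, -0.0012, 0.0157] , "spin": -0.0 },
{"travel": [-0.0063, -0.0002, 0.0026] , "spin": -0.0 },
{"travel": [0.0, 0.0, 0.0] , "spin": -0.0 },
{"travel": [0.0, 0.0, 0.0] , "spin": -0.0 },
{"travel": [0.0, 0.0, 0.0] , "spin": -0.0 },
left [0. 0. 0.]
```

send_rows --motion '[{"travel": [-0.038,-0.002,0.012],"spin": 1},{"travel": [-0.038,-0.001,0.012],"spin": 0},{"travel": [-0.036,-0.001,0.012],"spin": 0},{"travel": [-0.006,0,0.006],"spin": 0},{"travel": [0,0,0],"spin": 0}]'

```text
time_s: 2.87
tcp_pos: [0.4496, 0.1314, 0.2003]
eef_rot: [-179.3, 0.8, -106.8]
contact_force: [-1.1, -0.8, -0.4]
gripper_width: 0.0877
```

```bash
python3 -c "
from h import *
a,d=r.capture('side'); b,e=r.capture('top')
u,v=px('side',[.4475,.1195,.12]).astype(int); print(u,v)
A=cv2.resize(a[v-60:v+60,u-60:u+60],None,fx=4,fy=4,interpolation=3)
u,v=px('top',[.4475,.1195,.12]).astype(int); print(u,v)
B=cv2.resize(b[v-60:v+60,u-40:u+40],None,fx=4,fy=4,interpolation=3)
cv2.imwrite('pics/g2.png',np.hstack([A,B]))
for n in('side','top'):
  for t in('grip','guide_rod','upper_mouth'): print(n,t,[(round(k['conf'],2),w(n,k['at']).round(4).tolist()) for k in r.pinpoint(n,t)[:2]])
plan([.4475,.1195,.106],-107,5)"
```

```text
343 209
263 228
side grip [(0.63, [0.4527, 0.1191, 0.1192])]
side guide_rod [(0.68, [0.4473, 0.1188, 0.0129])]
side upper_mouth [(0.59, [0.4789, -0.1787, 0.0875]), (0.57, [0.3908, 0.018, 0.0015])]
top grip [(0.59, [0.448, 0.1238, 0.1224])]
top guide_rod [(0.42, [0.4464, 0.1201, 0.0073])]
top upper_mouth [(0.8, [0.4769, -0.1803, 0.0854]), (0.4, [0.3858, 0.0123, 0.0025])]
at [0.45   0.129  0.2023] [-179.19    0.97 -106.98] F [-0.3 -0.4 -0.4] w 0.0873 t 3.2667
{"travel": [0.0048, 0.0004, 0.0407] , "spin": 0.0 },
{"travel": [0.0048, 0.0004, 0.0407] , "spin": -0.0 },
{"travel": [0.0017, 0.0002, 0.0147] , "spin": -0.0 },
{"travel": [0.0, 0.0, 0.0] , "spin": -0.0 },
{"travel": [0.0, 0.0, 0.0] , "spin": -0.0 },
left [0. 0. 0.]
```

View pics/g2.png

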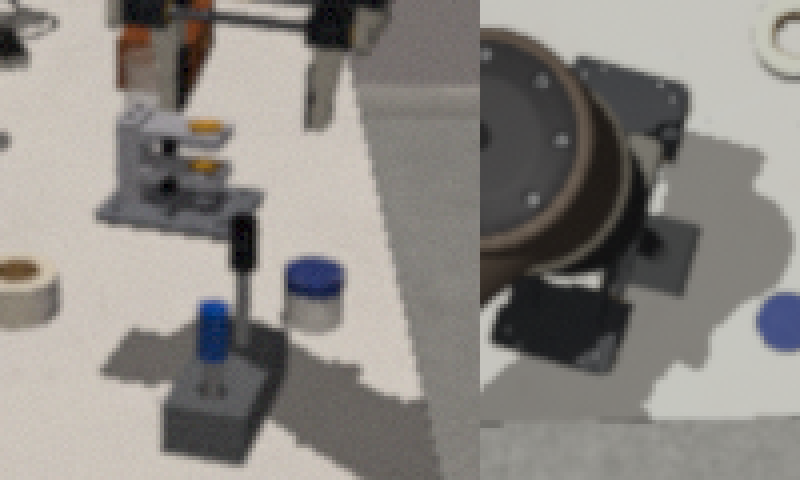

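The rod's grip is at (242,240) in the left crop, about 10 mm short of the TCP along the rack. I'll correct that, then go down.

send_rows --motion '[{"travel": [0.009,0,0.015],"spin": 0},{"travel": [0.001,0,0.02],"spin": 0},{"travel": [0,0,0.01],"spin": 0},{"travel": [0,0,0],"spin": 0}]'

```text
time_s: 3.6
tcp_pos: [0.4492, 0.1178, 0.1586]
eef_rot: [-179.0, 1.3, -107.2]
contact_force: [0.2, -0.2, 0.1]
gripper_width: 0.0877
```

```bash
python3 -c "
from h import *
plan([.4475,.1198,.106],-107,5,.025)"
```

```text
at [0.4492 0.1178 0.1586] [-178.96    1.29 -107.2 ] F [ 0.2 -0.2  0.1] w 0.0877 t 3.6
{"travel": [-0.0001, 0.0015, 0.025] , "spin": -0.2 },
{"travel": [-0.0001, 0.0015, 0.025] , "spin": -0.0 },
{"travel": [-0.0, 0.0002, 0.0026] , "spin": -0.0 },
{"travel": [0.0, 0.0, 0.0] , "spin": -0.0 },
{"travel": [0.0, 0.0, 0.0] , "spin": -0.0 },
left [0. 0. 0.]
```

send_rows --motion '[{"travel": [0,0.001,0.02],"spin": 0},{"travel": [0,0.001,0.02],"spin": 0},{"travel": [0,0,0.006],"spin": 0}]'

```text
time_s: 3.85
tcp_pos: [0.4505, 0.1189, 0.1151]
eef_rot: [-178.7, 1.6, -107.3]
contact_force: [-0.7, 0.2, -0.2]
gripper_width: 0.0878
```

```bash
python3 -c "
from h import *
plan([.4475,.1198,.106],-107,2,.025)"
```

```text
at [0.4505 0.1189 0.1151] [-178.7     1.55 -107.3 ] F [-0.7  0.2 -0.2] w 0.0878 t 3.85
{"travel": [0.0002, 0.0034, 0.009] , "spin": -0.3 },
{"travel": [0.0, 0.0, 0.0] , "spin": -0.0 },
left [0. 0. 0.]
```

send_rows --motion '[{"travel": [0,0.002,0.009],"spin": 0},{"travel": [0,0,0],"spin": 0}]'

```text
time_s: 4.02
tcp_pos: [0.4489, 0.1189, 0.1061]
eef_rot: [-178.7, 1.5, -107.3]
contact_force: [-0.9, -0.5, -0.3]
gripper_width: 0.0877
```

send_rows --motion '[{"travel": [0,0,0],"spin": 0},{"travel": [0,0,0],"spin": 0},{"travel": [0,0,0],"spin": 0}]' --gripper -0.4 --squeeze 20

```text
time_s: 4.27
tcp_pos: [0.4505, 0.1193, 0.109]
eef_rot: [-178.6, 1.6, -107.3]
contact_force: [0.0, -0.0, 0.1]
gripper_width: 0.0732
```

```bash
python3 -c "
from h import *
plan([.448,.1198,.106],-107,2,.025); print(r.get_state()['joints'].round(1))"
```

```text
at [0.4505 0.1193 0.109 ] [-178.59    1.61 -107.33] F [ 0.  -0.   0.1] w 0.0732 t 4.2667
{"travel": [0.0003, 0.0026, 0.003] , "spin": -0.3 },
{"travel": [0.0, 0.0, 0.0] , "spin": -0.0 },
left [0. 0. 0.]
[ 39.4   4.4 -34.3   0.4 -49.2 -57. ]
```

send_rows --motion '[{"travel": [0,0.003,0.005],"spin": 0}]' --gripper -1 --squeeze 20

```text
time_s: 4.35
tcp_pos: [0.4492, 0.1209, 0.1054]
eef_rot: [-178.5, 1.7, -107.3]
contact_force: [0.6, 0.5, 0.2]
gripper_width: 0.0666
```

```bash
python3 -c "
from h import *
for i in range(14):
  r.capture('side'); s=r.get_state(); print(s['time_s'].__round__(2),s['gripper_width'].round(4),s['tcp_pos'].round(4),s['eef_rot'].round(2),s['contact_force'].round(1))
  if s['gripper_width']<.0235 and i>3: break
"
```

```text
Traceback (most recent call last):
AttributeError: 'float' object has no attribute 'round'
```

```bash
cat >> h.py <<'E'
def wait(n):
    for i in range(n):
        r.capture('side'); s=r.get_state()
        if i%2 or i==n-1: print(round(s['time_s'],2),round(s['gripper_width'],4),s['tcp_pos'].round(4),s['eef_rot'].round(2),s['contact_force'].round(1))
E
python3 -c "
from h import *
wait(14)"
```

```text
4.5 0.0543 [0.4476 0.1202 0.1039] [-178.59    1.61 -107.32] [0.6 0.2 0.2]
4.6 0.0463 [0.4478 0.1203 0.104 ] [-178.58    1.61 -107.31] [ 0.1 -0.2 -0.2]
4.7 0.0386 [0.4479 0.1203 0.104 ] [-178.58    1.61 -107.32] [ 0.1  0.4 -0.9]
4.8 0.0304 [0.4479 0.1203 0.104 ] [-178.58    1.61 -107.32] [ 0.4 -0.6  0.3]
4.9 0.0225 [0.4479 0.1203 0.104 ] [-178.59    1.6  -107.32] [ 0.1 -1.5  0.2]
5.0 0.021 [0.4478 0.1202 0.104 ] [-178.59    1.6  -107.33] [-0.4  0.2  0.4]
5.1 0.0207 [0.4478 0.1203 0.104 ] [-178.59    1.6  -107.33] [-0.4 -0.6  0. ]
```

```bash
python3 -c "
from h import *
plan([.448,.1205,.226],-107.3,5,.03)"
```

```text
at [0.4478 0.1203 0.104 ] [-178.59    1.6  -107.33] F [-0.4 -0.6  0. ] w 0.0207 t 5.1
{"travel": [-0.0009, -0.0008, -0.03] , "spin": -0.0 },
{"travel": [-0.0009, -0.0008, -0.03] , "spin": -0.0 },
{"travel": [-0.0009, -0.0008, -0.03] , "spin": -0.0 },
{"travel": [-0.0009, -0.0008, -0.03] , "spin": -0.0 },
{"travel": [-0.0001, -0.0001, -0.002] , "spin": -0.0 },
left [0. 0. 0.]
```

send_rows --motion '[{"travel": [-0.001,-0.001,-0.025],"spin": 0},{"travel": [-0.001,-0.001,-0.03],"spin": 0},{"travel": [-0.001,-0.001,-0.03],"spin": 0},{"travel": [-0.001,-0.001,-0.03],"spin": 0}]'

```text
time_s: 5.43
tcp_pos: [0.4444, 0.1177, 0.2154]
eef_rot: [-179.2, 0.9, -107.4]
contact_force: [0.8, 1.1, -2.0]
gripper_width: 0.021
```

```bash
python3 -c "
from h import *
wait(3)
for t in('grip','guide_rod'): print(t,[(round(k['conf'],2),w('side',k['at']).round(4).tolist()) for k in r.pinpoint('side',t)[:2]])
plan([.476,-.18,.23],-107.3,10,.038)"
```

```text
5.53 0.0209 [0.4476 0.1194 0.2194] [-178.83    1.29 -107.38] [ 0.2  1.1 -2.3]
5.58 0.0211 [0.4463 0.1189 0.2168] [-178.99    1.19 -107.41] [ 0.4  0.4 -1.6]
grip []
guide_rod [(0.68, [0.4474, 0.1207, 0.1254]), (0.39, [0.3897, 0.0158, 0.0003])]
at [0.4446 0.118  0.214 ] [-179.19    0.97 -107.44] F [-0.8  0.2 -1.3] w 0.021 t 5.6833
{"travel": [0.0348, -0.0151, -0.0024] , "spin": -0.1 },
{"travel": [0.0348, -0.0151, -0.0024] , "spin": -0.0 },
{"travel": [0.0348, -0.0151, -0.0024] , "spin": -0.0 },
{"travel": [0.0348, -0.0151, -0.0024] , "spin": -0.0 },
{"travel": [0.0348, -0.0151, -0.0024] , "spin": -0.0 },
{"travel": [0.0348, -0.0151, -0.0024] , "spin": -0.0 },
{"travel": [0.0348, -0.0151, -0.0024] , "spin": -0.0 },
{"travel": [0.0312, -0.0135, -0.0022] , "spin": -0.0 },
{"travel": [0.0, 0.0, 0.0] , "spin": -0.0 },
{"travel": [0.0, 0.0, 0.0] , "spin": -0.0 },
left [0. 0. 0.]
```

send_rows --motion '[{"travel": [0.025,-0.011,-0.005],"spin": 0},{"travel": [0.035,-0.015,-0.003],"spin": 0},{"travel": [0.035,-0.015,-0.002],"spin": 0},{"travel": [0.035,-0.015,-0.002],"spin": 0},{"travel": [0.035,-0.015,-0.002],"spin": 0}]'

```text
time_s: 6.1
tcp_pos: [0.4593, -0.0622, 0.2192]
eef_rot: [-179.8, 0.6, -106.8]
contact_force: [0.2, 0.6, -1.2]
gripper_width: 0.0212
```

```bash
python3 -c "
from h import *
plan([.476,-.18,.225],-107.3,5,.038)"
```

```text
at [ 0.4593 -0.0622  0.2192] [-179.76    0.63 -106.84] F [ 0.2  0.6 -1.2] w 0.0212 t 6.1
{"travel": [0.0344, -0.016, -0.0022] , "spin": 0.5 },
{"travel": [0.0343, -0.0163, -0.0022] , "spin": -0.0 },
{"travel": [0.0343, -0.0163, -0.0022] , "spin": -0.0 },
{"travel": [0.0046, -0.0022, -0.0003] , "spin": -0.0 },
{"travel": [0.0, 0.0, 0.0] , "spin": -0.0 },
left [0. 0. 0.]
```

send_rows --motion '[{"travel": [0.034,-0.016,-0.002],"spin": 0},{"travel": [0.034,-0.016,-0.002],"spin": 0},{"travel": [0.03,-0.014,-0.002],"spin": 0}]'

```text
time_s: 6.35
tcp_pos: [0.4715, -0.175, 0.2198]
eef_rot: [179.8, 0.5, -106.8]
contact_force: [-0.3, 0.8, -0.8]
gripper_width: 0.0209
```

```bash
python3 -c "
from h import *
wait(6)
a,d=r.capture('side'); b,e=r.capture('top')
np.save('s3.npy',d)
u,v=px('side',[.4775,-.18,.11]).astype(int); print(u,v)
A=cv2.resize(a[v-36:v+36,u-48:u+48],None,fx=8,fy=8,interpolation=3); cv2.imwrite('pics/f3.png',A)
for n in('side','top'):
  for t in('grip','guide_rod','upper_mouth','lower_mouth'): print(n,t,[(round(k['conf'],2),w(n,k['at']).round(4).tolist()) for k in r.pinpoint(n,t)[:2]])
wait(1)"
```

```text
6.45 0.0214 [ 0.4715 -0.1769  0.2192] [ 179.75    0.46 -107.06] [ 0.4  1.1 -1.5]
6.55 0.021 [ 0.4714 -0.1739  0.2195] [ 179.77    0.52 -106.96] [ 0.3  0.5 -1.8]
6.65 0.0207 [ 0.472  -0.1725  0.2204] [ 179.87    0.55 -106.79] [ 1.4  0.9 -1.1]
333 174
side grip [(0.64, [0.4738, -0.1699, 0.2363])]
side guide_rod [(0.54, [0.4677, -0.1731, 0.1284])]
side upper_mouth [(0.69, [0.4757, -0.1825, 0.0891])]
side lower_mouth [(0.81, [0.4774, -0.184, 0.0503])]
top grip []
top guide_rod []
top upper_mouth [(0.59, [0.4746, -0.1808, 0.0891]), (0.24, [0.5347, -0.4139, -0.0023])]
top lower_mouth [(0.79, [0.4753, -0.1791, 0.052])]
7.2 0.0207 [ 0.4726 -0.1727  0.2215] [ 179.99    0.57 -106.76] [ 0.4  0.1 -1.5]
```

View pics/f3.png

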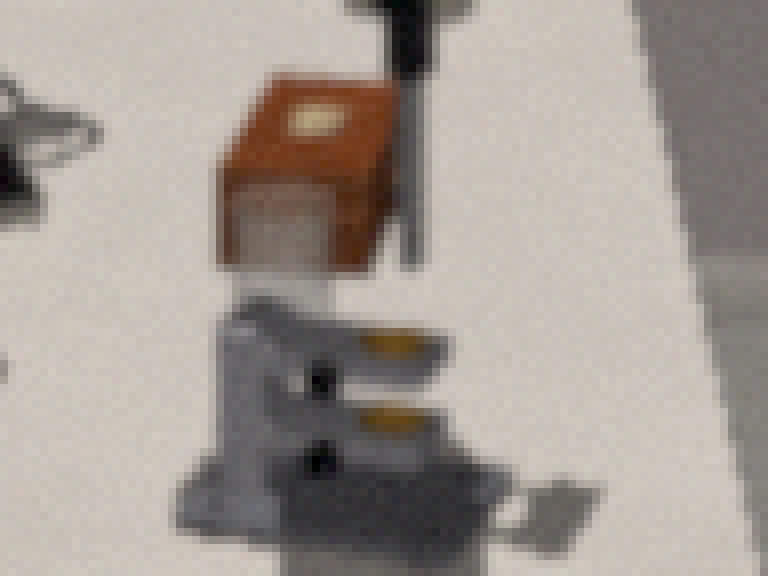

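The tip is at crop (411,265) and the upper bushing mouth at (394,342). So the tip sits about 7 mm toward -x of the bushing axis, with the shaft upright. I'll refine the offset by pixel and depth fits.

```bash
cat >> h.py <<'E'
def rod(zlo,zhi,xy,show=True):
    # shaft columns in side image: fit line through shaft depth points, offset front surface->axis
    a,d=r.capture('side'); C=cloud('side',d); s=r.get_state()
    m=(np.hypot(C[...,0]-xy[0],C[...,1]-xy[1])<.03)&(C[...,2]>zlo)&(C[...,2]<zhi)
    P=C[m]; 
    for q in np.arange(zlo,zhi,.02):
        k=P[(P[:,2]>q)&(P[:,2]<q+.02)]
        if len(k)>2: print('z',q.round(3),len(k),'x med',np.median(k[:,0]).round(4),'range',k[:,0].min().round(4),k[:,0].max().round(4),'ymax',np.percentile(k[:,1],90).round(4))
    hsv=cv2.cvtColor(a,cv2.COLOR_BGR2HSV); u,v=px('side',[.477,-.181,.09]).astype(int)
    b=(hsv[...,0]>12)&(hsv[...,0]<30)&(hsv[...,1]>130); b[:v-14]=0; b[v+20:]=0; b[:,:u-15]=0; b[:,u+15:]=0
    n,l,st,ce=cv2.connectedComponentsWithStats(b.astype(np.uint8))
    print('brass',[(st[i][:5].tolist(),ce[i].round(1).tolist()) for i in range(1,n) if st[i][4]>3],'px mouth .4768,-.181',px('side',[.4768,-.181,.09]).round(1),px('side',[.4768,-.181,.052]).round(1))
    c=C[b]; print('brass pts',c.mean(0).round(4) if len(c) else '')
    print('tcp',s['tcp_pos'].round(4),s['eef_rot'].round(2)); return a,d
E
python3 -c "
from h import *
rod(.13,.26,[.47,-.175])"
```

```text
z 0.13 15 x med 0.4697 range 0.4661 0.4733 ymax -0.1665
z 0.15 16 x med 0.4698 range 0.4663 0.4735 ymax -0.1635
z 0.17 16 x med 0.4701 range 0.4665 0.4736 ymax -0.1648
z 0.19 16 x med 0.4703 range 0.4667 0.4738 ymax -0.1652
z 0.21 27 x med 0.4738 range 0.4636 0.4808 ymax -0.1606
z 0.23 52 x med 0.474 range 0.4467 0.4981 ymax -0.1583
z 0.25 45 x med 0.4742 range 0.4471 0.498 ymax -0.1572
brass [([331, 180, 7, 2, 13], [333.8, 180.5]), ([331, 189, 7, 3, 14], [333.6, 190.1])] px mouth .4768,-.181 [333.9 179.6] [333.8 189.3]
brass pts [ 0.4797 -0.1724  0.0804]
tcp [ 0.4726 -0.1728  0.2215] [ 179.98    0.57 -106.77]
```

```bash
python3 -c "
from h import *
plan([.4796,-.1818,.194],-107,4,.013)"
```

```text
at [ 0.4726 -0.1728  0.2215] [ 179.98    0.57 -106.77] F [-0.4  1.2 -0.8] w 0.0213 t 7.25
{"travel": [0.003, -0.0041, 0.012] , "spin": 0.2 },
{"travel": [0.003, -0.0041, 0.012] , "spin": -0.0 },
{"travel": [0.0009, -0.0012, 0.0035] , "spin": -0.0 },
{"travel": [0.0, 0.0, 0.0] , "spin": -0.0 },
left [0. 0. 0.]
```

send_rows --motion '[{"travel": [0.003,-0.004,0.012],"spin": 0},{"travel": [0.003,-0.004,0.012],"spin": 0},{"travel": [0.001,-0.001,0.003],"spin": 0}]'

```text
time_s: 7.5
tcp_pos: [0.4804, -0.182, 0.1953]
eef_rot: [-179.8, 0.6, -106.7]
contact_force: [-0.4, -0.2, -2.5]
gripper_width: 0.0209
```

```bash
python3 -c "
from h import *
wait(5)
a,d=rod(.105,.21,[.476,-.18])
b,e=r.capture('top')
u,v=px('side',[.4775,-.18,.11]).astype(int)
A=cv2.resize(a[v-36:v+36,u-24:u+24],None,fx=8,fy=8,interpolation=3)
u,v=px('top',[.4775,-.18,.11]).astype(int)
B=cv2.resize(b[v-36:v+36,u-24:u+24],None,fx=8,fy=8,interpolation=3); cv2.imwrite('pics/f4.png',np.hstack([A,B]))
"
```

```text
7.6 0.0209 [ 0.4804 -0.182   0.1961] [-179.8     0.6  -106.74] [ 0.2  0.3 -1.6]
7.7 0.0209 [ 0.4809 -0.1819  0.1972] [-179.7     0.62 -106.72] [ 0.4  0.2 -1.4]
7.75 0.0214 [ 0.481  -0.1819  0.1973] [-179.68    0.63 -106.71] [ 0.3 -0.7 -1. ]
z 0.105 16 x med 0.4801 range 0.4765 0.4838 ymax -0.1762
z 0.125 15 x med 0.4803 range 0.4767 0.4839 ymax -0.1764
z 0.145 16 x med 0.4804 range 0.4768 0.484 ymax -0.1745
z 0.165 17 x med 0.4805 range 0.4769 0.4841 ymax -0.1749
z 0.185 25 x med 0.4806 range 0.4702 0.4877 ymax -0.1692
z 0.205 9 x med 0.4807 range 0.4703 0.4877 ymax -0.1701
brass [([331, 180, 7, 2, 12], [334.0, 180.4]), ([331, 189, 7, 3, 15], [333.8, 190.1])] px mouth .4768,-.181 [333.9 179.6] [333.8 189.3]
brass pts [ 0.4766 -0.1878  0.0628]
tcp [ 0.4811 -0.1818  0.1974] [-179.66    0.63 -106.71]
```

View pics/f4.png

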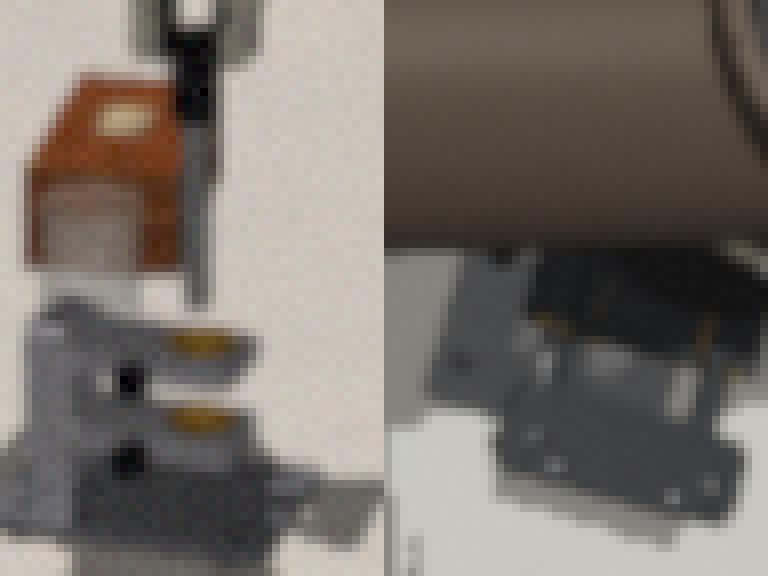

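The tip is at left-crop (197,300) and the brass at (203,342), so it is now about 2 mm too far toward +x. I'll shift back and begin lowering.

```bash
python3 -c "
from h import *
plan([.4788,-.1813,.1974],-106.7,1,.013)
plan([.4788,-.1813,.18],-106.7,4,.006)"
```

```text
at [ 0.4811 -0.1818  0.1974] [-179.66    0.64 -106.71] F [-0.8  0.5 -1. ] w 0.0209 t 7.85
{"travel": [0.0002, 0.0023, -0.0001] , "spin": -0.0 },
left [0. 0. 0.]
at [ 0.4811 -0.1818  0.1974] [-179.66    0.64 -106.71] F [-0.8  0.5 -1. ] w 0.0209 t 7.85
{"travel": [0.0001, 0.0008, 0.0059] , "spin": -0.0 },
{"travel": [0.0001, 0.0008, 0.0059] , "spin": -0.0 },
{"travel": [0.0001, 0.0008, 0.0055] , "spin": -0.0 },
{"travel": [0.0, 0.0, 0.0] , "spin": -0.0 },
left [0. 0. 0.]
```

send_rows --motion '[{"travel": [0,0.0025,0.004],"spin": 0},{"travel": [0,0,0.007],"spin": 0}]'

```text
time_s: 8.02
tcp_pos: [0.4798, -0.181, 0.1878]
eef_rot: [-179.4, 0.7, -106.7]
contact_force: [-1.3, 1.2, -2.1]
gripper_width: 0.0209
```

```bash
python3 -c "
from h import *
wait(4)
rod(.105,.2,[.478,-.18])
plan([.4788,-.1813,.174],-106.7,3,.008)
"
```

```text
8.12 0.0209 [ 0.4788 -0.1808  0.1862] [-179.62    0.65 -106.7 ] [ 0.5 -0.7 -0.7]
8.22 0.021 [ 0.4794 -0.1811  0.187 ] [-179.58    0.63 -106.68] [-0.1 -0.8 -1.8]
z 0.105 15 x med 0.4766 range 0.473 0.4802 ymax -0.1735
z 0.125 16 x med 0.4767 range 0.4731 0.4803 ymax -0.1741
z 0.145 15 x med 0.4769 range 0.4733 0.4804 ymax -0.1739
z 0.165 18 x med 0.477 range 0.4734 0.484 ymax -0.169
z 0.185 25 x med 0.4806 range 0.4701 0.4876 ymax -0.1687
brass [([331, 180, 7, 2, 12], [334.0, 180.5]), ([331, 189, 7, 3, 15], [333.5, 190.0])] px mouth .4768,-.181 [333.9 179.6] [333.8 189.3]
brass pts [ 0.4797 -0.2195  0.0583]
tcp [ 0.4796 -0.1811  0.1872] [-179.56    0.64 -106.69]
at [ 0.4796 -0.1811  0.1872] [-179.56    0.64 -106.69] F [ 0.2 -0.7 -1.7] w 0.0211 t 8.2667
{"travel": [0.0004, 0.0005, 0.008] , "spin": 0.0 },
{"travel": [0.0002, 0.0003, 0.0052] , "spin": -0.0 },
{"travel": [0.0, 0.0, 0.0] , "spin": -0.0 },
left [0. 0. 0.]
```

send_rows --motion '[{"travel": [0,0.0005,0.007],"spin": 0},{"travel": [0,0,0.007],"spin": 0}]'

```text
time_s: 8.43
tcp_pos: [0.4804, -0.1809, 0.174]
eef_rot: [-179.4, 0.7, -106.7]
contact_force: [0.2, 0.8, -0.4]
gripper_width: 0.0213
```

```bash
python3 -c "
from h import *
wait(4)
plan([.479,-.1813,.16],-106.7,3,.008)
"
```

```text
8.53 0.0209 [ 0.4795 -0.1809  0.1729] [-179.53    0.64 -106.68] [-1.4  0.  -1.2]
8.63 0.0206 [ 0.4801 -0.1811  0.1739] [-179.46    0.63 -106.66] [-0.6  0.2 -0.8]
at [ 0.4801 -0.1811  0.1739] [-179.46    0.63 -106.66] F [-0.6  0.2 -0.8] w 0.0206 t 8.6333
{"travel": [0.0004, 0.0006, 0.008] , "spin": 0.0 },
{"travel": [0.0003, 0.0005, 0.006] , "spin": -0.0 },
{"travel": [0.0, 0.0, 0.0] , "spin": -0.0 },
left [0. 0. 0.]
```

send_rows --motion '[{"travel": [0,0.001,0.008],"spin": 0},{"travel": [0,0.0005,0.008],"spin": 0}]'

```text
time_s: 8.8
tcp_pos: [0.4799, -0.1807, 0.1587]
eef_rot: [-179.3, 0.7, -106.7]
contact_force: [0.6, 0.3, -2.0]
gripper_width: 0.0211
```

```bash
python3 -c "
from h import *
wait(4)
rod(.1,.18,[.478,-.18])
plan([.479,-.1813,.15],-106.7,3,.008)
"
```

```text
8.9 0.021 [ 0.479  -0.1806  0.1575] [-179.45    0.62 -106.66] [-0.1 -0.4 -1.5]
9.0 0.0208 [ 0.4798 -0.1808  0.1588] [-179.36    0.62 -106.64] [-0.2  0.2 -0.6]
z 0.1 21 x med 0.4766 range 0.4729 0.4838 ymax -0.17
z 0.12 21 x med 0.4802 range 0.4731 0.4838 ymax -0.1735
z 0.14 23 x med 0.4803 range 0.4698 0.4875 ymax -0.1741
z 0.16 31 x med 0.477 range 0.4631 0.4875 ymax -0.1686
brass [([331, 189, 7, 3, 15], [333.5, 190.0])] px mouth .4768,-.181 [333.9 179.6] [333.8 189.3]
brass pts [ 0.4793 -0.1501  0.0794]
tcp [ 0.48   -0.1808  0.1591] [-179.33    0.62 -106.63]
at [ 0.48   -0.1808  0.1591] [-179.33    0.62 -106.63] F [-0.8 -0.4 -1.9] w 0.021 t 9.05
{"travel": [0.0007, 0.0008, 0.0079] , "spin": 0.1 },
{"travel": [0.0001, 0.0001, 0.0011] , "spin": -0.0 },
{"travel": [0.0, 0.0, 0.0] , "spin": -0.0 },
left [0. 0. 0.]
```

send_rows --motion '[{"travel": [0.0005,0.0015,0.008],"spin": 0},{"travel": [0,0.0005,0.007],"spin": 0}]'

```text
time_s: 9.22
tcp_pos: [0.4793, -0.1808, 0.1448]
eef_rot: [-179.2, 0.7, -106.6]
contact_force: [-0.1, -0.4, -1.9]
gripper_width: 0.0207
```

```bash
python3 -c "
from h import *
wait(4)
a,d=rod(.1,.18,[.478,-.18])
u,v=px('side',[.4775,-.18,.09]).astype(int)
cv2.imwrite('pics/f5.png',cv2.resize(a[v-24:v+36,u-24:u+24],None,fx=8,fy=8,interpolation=3))
"
```

```text
9.32 0.021 [ 0.4786 -0.1807  0.144 ] [-179.27    0.62 -106.63] [-0.  -0.2 -1.1]
9.42 0.0211 [ 0.4792 -0.1809  0.1451] [-179.2     0.62 -106.61] [ 0.7  0.3 -1.8]
z 0.1 22 x med 0.4783 range 0.4729 0.4838 ymax -0.1753
z 0.12 19 x med 0.4802 range 0.4731 0.4874 ymax -0.1727
z 0.14 30 x med 0.4786 range 0.4697 0.4875 ymax -0.1677
z 0.16 66 x med 0.4804 range 0.4524 0.5052 ymax -0.1638
brass [([331, 190, 7, 2, 9], [333.9, 190.4])] px mouth .4768,-.181 [333.9 179.6] [333.8 189.3]
brass pts [ 0.4787 -0.2276  0.0517]
tcp [ 0.4795 -0.1809  0.1453] [-179.18    0.62 -106.6 ]
```

View pics/f5.png

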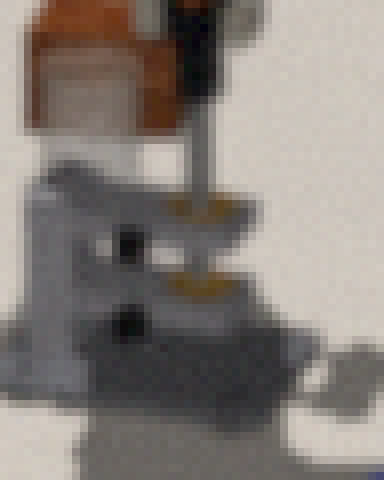

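The rod passes the upper bushing at (200,205) and its tip is centred in the lower mouth at (200,280). There is no contact force, so I'll continue.

send_rows --motion '[{"travel": [0.0005,0.0015,0.007],"spin": 0},{"travel": [0,0.0005,0.007],"spin": 0}]'

```text
time_s: 9.63
tcp_pos: [0.4789, -0.1809, 0.1322]
eef_rot: [-179.0, 0.7, -106.6]
contact_force: [-0.9, 0.0, -1.3]
gripper_width: 0.0209
```

```bash
python3 -c "
from h import *
wait(4)
plan([.4785,-.1812,.117],-106.6,3,.008)
"
```

```text
9.73 0.0209 [ 0.478  -0.1808  0.1311] [-179.13    0.63 -106.6 ] [-0.1  0.2 -0.1]
9.83 0.021 [ 0.4787 -0.1809  0.1321] [-179.07    0.62 -106.57] [-0.6  0.1 -0.7]
at [ 0.4787 -0.1809  0.1321] [-179.07    0.62 -106.57] F [-0.6  0.1 -0.7] w 0.021 t 9.8333
{"travel": [0.0002, 0.0002, 0.008] , "spin": 0.0 },
{"travel": [0.0002, 0.0002, 0.0071] , "spin": -0.0 },
{"travel": [0.0, 0.0, 0.0] , "spin": -0.0 },
left [0. 0. 0.]
```

send_rows --motion '[{"travel": [0,0.001,0.008],"spin": 0},{"travel": [0,0,0.007],"spin": 0}]'

```text
time_s: 10.0
tcp_pos: [0.479, -0.1807, 0.1178]
eef_rot: [-178.9, 0.7, -106.6]
contact_force: [-0.3, 0.3, 0.5]
gripper_width: 0.0207
```

```bash
python3 -c "
from h import *
wait(8)
a,d=rod(.095,.18,[.478,-.18])
u,v=px('side',[.4775,-.18,.09]).astype(int)
cv2.imwrite('pics/f6.png',cv2.resize(a[v-24:v+30,u-30:u+30],None,fx=10,fy=10,interpolation=3))
for t in('grip','guide_rod','short_rod','lower_mouth','white_jar','paper_roll','beaker'): print(t,[(round(k['conf'],2),w('side',k['at']).round(4).tolist()) for k in r.pinpoint('side',t)[:2]])
for z in(.09,.112,.024): print(z,((px('side',[.477,-.181,z])-[u-30,v-24])*10).round())
wait(1)
"
```

```text
10.1 0.021 [ 0.4784 -0.1807  0.1169] [-179.03    0.62 -106.57] [-0.6 -0.6 -0.9]
10.2 0.0212 [ 0.479  -0.1808  0.118 ] [-178.96    0.62 -106.55] [-0.3  0.3 -2.3]
10.3 0.0209 [ 0.4791 -0.1808  0.1183] [-178.94    0.63 -106.55] [-0.3  0.2 -1.3]
10.4 0.0208 [ 0.4792 -0.1808  0.1184] [-178.92    0.63 -106.55] [-0.6  0.6 -1.5]
z 0.095 22 x med 0.4783 range 0.4695 0.4873 ymax -0.173
z 0.115 29 x med 0.4801 range 0.4695 0.4873 ymax -0.1688
z 0.135 75 x med 0.4803 range 0.452 0.5051 ymax -0.1636
z 0.155 64 x med 0.4875 range 0.4487 0.5052 ymax -0.1626
z 0.175 14 x med 0.4788 range 0.4562 0.5051 ymax -0.1614
brass [] px mouth .4768,-.181 [333.9 179.6] [333.8 189.3]
brass pts [ 0.4795 -0.2123  0.0634]
tcp [ 0.4791 -0.1808  0.1184] [-178.92    0.63 -106.56]
grip [(0.67, [0.4803, -0.1812, 0.1366])]
guide_rod [(0.68, [0.4773, -0.1794, 0.0233])]
short_rod [(0.46, [0.4705, 0.1948, 0.0122])]
lower_mouth [(0.78, [0.4792, -0.1805, 0.051])]
white_jar []
paper_roll [(0.85, [0.6286, -0.0017, -0.0006]), (0.33, [0.4946, -0.1863, -0.0008])]
beaker [(0.61, [0.535, -0.4144, -0.0001])]
0.09 [308. 246.]
0.112 [309. 189.]
0.024 [307. 413.]
10.85 0.0214 [ 0.4792 -0.1808  0.1184] [-178.91    0.63 -106.55] [-0.9  0.4 -0.6]
```

View pics/f6.png

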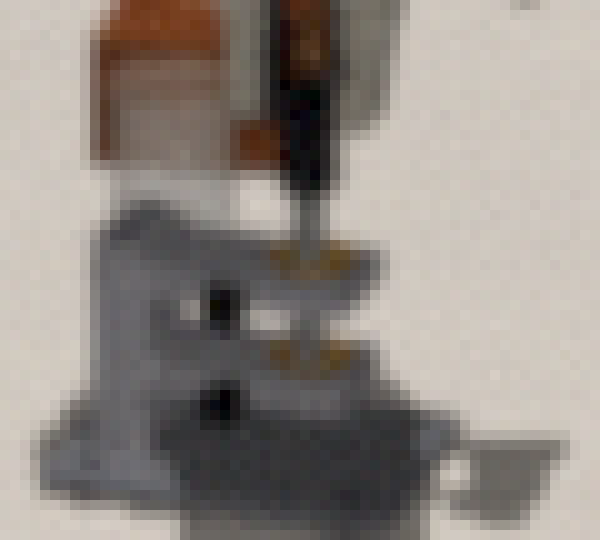

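The grip's lower edge is at row 190, where z≈0.112 was predicted (row 189), and the shaft is centred in both brass mouths at (310,258) and (310,355). The tip is therefore at about 0.024 m. Force is only the rod's weight, and the arm is still, so I'll hand in.

```bash
python3 -c "
from h import *
s=r.get_state();print(s['tcp_pos'],s['qd'].round(2));print(r.close_job())"
```

```text
[ 0.47920832 -0.18081741  0.11839047] [ 0.05 -0.05  0.14  0.08  0.01  0.02]
the job is handed in; nothing more can be done
None
```

I took the long black-grip rod out of the rack and lowered it through both brass bushings. It is still held upright and still in the gripper, and I handed the job in at about 11 s. The hand-in gave no verdict.

**Rod position at the last check:**
- **Tip height:** about 24 mm above the worktop, from the TCP height and matched by the grip edge in the picture; the detector said 23 mm. That is about 10 mm below the lower bushing and 12 mm above the base plate.
- **Centring:** the shaft looked centred in both bushings in the side picture, good to about 2 mm. The top camera's view of the mouths was blocked by the arm, so it could not confirm this.
- **Tilt:** about 1.3° at the tool.
- **Forces:** every reading during insertion was under about 3 N, which is mainly the rod's weight.
- **Grip:** 20 N squeeze set, and the fingers read 21 mm on the 22 mm grip.

**Other items:** the short rod, paper roll and beaker were detected where they started. The white jar was not detected in the last picture, and I did not re-check the petri dish. The arm stayed clear of both.

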